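# Dock the mate caddy plate

### The job

Lift the aluminium caddy plate by its wooden bridge handle and seat it on its dock: the three grooves under it on the dock's three balls, pressed down until all three sprung plungers snap over its rim and pull it fully home and level. Feel for the contact and press gently: about 15 N does it, and never push beyond about 25 N, nor drop the plate on the dock. Let go of it and leave the cup, canister, brush and saucers where they are.

Things in the scene. Friction and masses are not known exactly. Their poses are not given: they have to be found in the camera images.
- plate: Loose round aluminium caddy plate, 0.4 to 0.6 kg. Origin: centre of its underside; z up, x along the handle. Disc at z 8 to 20 mm, 140 mm across at its widest line (z 14), rim bevelled 45 deg from there to 128 mm across at z 8 and z 20. Fits the dock in any of three turns 120 deg apart.
- plate_grooves (a point): Middle of the plate's underside (same point and axes as the plate). Three radial 90 deg V grooves, 18 mm wide at the mouth, 9 mm deep, at 0, 120 and 240 deg from x, centred 48 mm from here; between them flat black lands at z 0, on which it stands. Small raised ribs on the plate's top near the rim mark the grooves; one is by the handle's +x end.
- plate_handle (a point): Middle of the wooden bridge handle, 62 mm above the plate's origin: a bar 80 long (x), 12 wide (y), 12 high, top 68 mm above the origin; free underneath down to the plate's top (z 20) but for two 8 mm posts at x = +34 and -34 mm.
- dock: Fixed foot of the dock, a round puck 112 mm across, 30 mm high. Origin: centre of its underside on the shelf; z up. Above it, on levelling screws, stands a steel head that is NOT measured: its underside is 30 to 60 mm above the shelf, its centre up to 2 mm off the foot's in x and in y, its turn up to 2 deg off. The plate seats on the head.
- dock_top (a point): Centre of the foot's top, 30 mm above the shelf, axes as the dock. The head above carries three slippery 16 mm steel balls, 48 mm from its middle at 0, 120, 240 deg from x, centres 11 mm above its underside; and at 60, 180, 300 deg three sprung plungers pointing inwards, in housings out to 101 mm from the middle and 40 mm above its underside.
- plunger0 (a joint): Travel outwards, m, of the sprung plunger at 60 deg: 0 with no plate, 0.005 to 0.006 as the rim's widest line passes, 0.002 to 0.0035 with the plate home and centred, pulling it down. Spring 3 N at 0 plus 250 N/m, damped. Slippery round nose, radius 5 mm, axis 31.4 mm above the head's underside.
- plunger1 (a joint): The same for the plunger at 180 deg. Home, the plate's origin is 13 mm above the head's underside (43 to 73 mm above the shelf). Coming down it meets the noses 12 to 13 mm above home (let go there it tips); 4 to 5 mm above home they pass its widest line, and once past it pull it down; let go then, it centres itself on the balls.
- plunger2 (a joint): The same for the plunger at 300 deg. Passing all three noses takes 10 to 15 N of push on top of the plate's weight; then the push turns into a pull.
- mate_cup: Steel mate cup, 82 mm across, 90 mm high, origin at the centre of its foot. Leave alone.
- canister: Aluminium canister with a press-button lid, 92 mm across, 129 mm high, origin at the centre of its foot. Leave alone.
- saucers: Short stack of four white saucers, 120 mm across, 39 mm high, origin at the centre of its foot. Leave alone.
- brush: Bamboo bombilla brush lying down, 190 mm long along its x axis, 12 mm thick, origin under its middle. Leave alone.
Not all that is in view belongs to the job. Of the things like the dock, leave any that is orange; of the rest the smaller one is meant.

How it is judged:
On the way, in this order (a step that is already met when the one before it is completed fails the run):
1. the plate has been lifted off the shelf (height (world z) of plate above 0.06 m), for 0.1 s.
2. the plate has been brought down close over the dock (horizontal distance between plate and dock below 0.012 m and height (world z) of plate below 0.092 m), for 0.1 s.
At the end, for the whole second after the job is handed in: The plate rests on the dock within 6 mm of its centre, level within 0.03 rad, its underside 40 to 76 mm above the shelf, all three plungers 1.5 to 4.2 mm out (snapped over the rim and pulling it down), at rest and released (horizontal distance between plate and dock below 0.006 m and z of plate in the frame of dock between 0.04 and 0.076 m and angle between plate's own z axis and vertical below 0.03 rad and value of joint plunger0 between 0.0015 and 0.0042 m and value of joint plunger1 between 0.0015 and 0.0042 m and value of joint plunger2 between 0.0015 and 0.0042 m and linear speed of plate below 0.02 m/s); the robot touches nothing.
It fails at once if the plate is pressed or dropped on the dock's head with more than 85 N in all (contact force between plate and head above 85 N).
It fails at once if the plate is tipped by more than 0.4 rad (angle between plate's own z axis and vertical above 0.4 rad).
It fails at once if the mate cup, canister, saucers or brush is moved more than 15 mm (distance of any of mate_cup, canister, saucers, brush from where it was at the start of the episode above 0.015 m).
It also fails if it takes over 54 s, if anything falls off the work surface, if the arm or the gripper's body presses on something with over 40 N, if the wrist force passes 120 N, or if a joint passes its speed limit or range.

### The arm

A 6-joint arm with a two-finger parallel gripper is mounted at the origin on the work surface. World frame = base frame: x ahead of the robot, y to its left, z up, the work surface at z = 0. Lengths are in m, angles in rad, forces in N, time in s.
With the tool pointing down it reaches from about 0.25 to 0.725 m from the base axis. Payload 4 kg.
Tool frame: the origin (TCP) lies on the centre line of the jaws, within the pads' length; the fingertips stand 25 mm ahead of it and the grasp point (between the pads) lies 6 mm ahead of it; z points along the fingers, x is the direction in which the jaws open and shut, and the axes are right-handed (so a half turn about z gives the same grasp; the last joint's range is limited). The gripper opens to 85 mm and grips with 20 to 120 N. Pads are 22 mm wide; open, the fingers measure 114 mm over their backs; the gripper's body (76 mm by 85 mm) begins 54 mm behind the grasp point. The pads swing forward as they close: fully open they stand 13 mm farther back than shut.
Start: joints at [-1.26, 0.241, 0.005, 1.335, 0, 1.571], TCP at [0.153, -0.476, 0.256] pointing down, gripper open.
Joint ranges: [-2.72, 2.72], [-1.05, 1.87], [-1.09, 1.28], [-1.99, 2.15], [-1.42, 1.44], [-3.14, 3.14]. Speed limits (rad/s): [2.79, 2.79, 3.14, 3.14, 3.14, 3.14].

### API

Orientations are given as a unit quaternion [x, y, z, w].
In Python, from workcell import bot, imaging, order gives the robot as it stands.
- The arm moves only by the tool carry_out, never from a script. Its argument "moves" is a list of rows, each a list of 5 numbers: the shift along the tool's x, y, z scaled (see below), then the turn about the tool's z scaled (see below), then the opening, from -1 (shut) to 1 (fully open). In form: [[tx, ty, tz, roll, hand], ...]. A call has 1 to 20 rows; each row is the pose to reach, as a shift and turn from the pose commanded when the call began, along the tool's axes at that moment; what a row does not reach only later rows make up. The controller multiplies each number of a shift by 0.1 m and each number of a turn by 90 degrees. A row lasts 1/10 s, in which the tool goes at most 50 mm and 8.59 degrees, less where a joint would pass 70% of its speed; a pose out of reach is approached as far as the arm can. A call with a number of a shift or a turn outside -1 to 1 is refused whole. A call with a gripper value outside its range is refused whole. The fingers move at their own pace and stop on an object; the grip force is fixed at half the most. Time passes only in rows, so rows that repeat a pose let the fingers close. It gives the time, the measured TCP pose, the force and the opening at its end, in the units of the state.
- bot.get_obs(): the state, without advancing time (a new reading comes with each control period).
- imaging.camera(name): name is "scene" or "top" or "wrist"; returns the picture (400x640x3 uint8, red, green, blue); there is no depth.
- imaging.camera_model(name): a dict with "fovy" (degrees; the focal length in pixels is half the picture's height over the tangent of half this angle, whatever the lens; pixels are square), "cx", "cy" (the principal point, pixels), "eye" and "rotation" of the camera in the world. Camera axes: x right, y up, looking along -z (the intrinsics and any distortion apply to the point x, -y, -z); pixel columns grow to the right and rows downward; lengths in m; the calibration is good to about 2 mm. A picture is of the moment at which its call begins: read the wrist's pose just before it. camera_model takes no time and is no camera call; for the wrist camera it gives the pose at the moment of the call.
- order.job_done(): hands the job in, once; it reports no verdict.
The state is a dict: "clock": time; "joint_pos": joint angles; "joint_vel": joint speeds; "tau": joint torques, N m; "eef_pos": TCP position; "tool_rot": TCP orientation; "ft_force": force on the tool from outside, world axes, zero at the start; "ft_torque": the same for the moment, N m; "grip_width": finger opening in m.
Only numpy, scipy, OpenCV 4.12 (cv2) and the standard library are available. Lean on these libraries where they do the work, as an engineer would, in place of code of your own. Each camera call takes 0.05 s, during which the arm holds its last target.

## Working session

There is one attempt and no reset: what is moved stays moved. The work goes in short steps, Python scripts to look and compute and a tool call to move; the robot and the scene stay as the last step left them, time stands still between calls to the robot, and variables do not carry over. Pictures are saved under pics/ and viewed, and the job is handed in when it is done.

Besides the shell and the picture viewer there is one more tool, called after "Call:" as a command line: name --pt "numbers of a row" for each row, then --argument value for the rest. carry_out: Moves the arm, as the interface text tells. Its arguments: {"type":"object","properties":{"moves":{"type":"array","items":{"type":"array","items":{"type":"number","minimum":-1,"maximum":1}}}},"required":["moves"]}

```bash
mkdir -p pics; ls; python3 - <<'E'
from workcell import bot, imaging, order
import cv2
o=bot.get_obs();print({k:(v if not hasattr(v,'round') else v) for k,v in o.items()})
for n in ["scene","top","wrist"]:
    print(n,imaging.camera_model(n))
    cv2.imwrite(f"pics/{n}0.png",imaging.camera(n)[:,:,::-1])
E
```

```text
pics
{'clock': 0.0, 'joint_pos': array([-1.26005905e+00,  2.41382403e-01,  3.71203487e-03,  1.33522267e+00,
       -3.78976612e-07,  1.57077993e+00]), 'joint_vel': array([ 1.36446769e-03, -8.76244081e-04, -2.14750946e-04, -3.64509753e-05,
        1.76224984e-03, -1.13112021e-03]), 'tau': array([-2.01144263e-03, -3.72315824e+01,  2.52408206e+01,  1.69319753e-02,
       -5.22208794e-06, -1.53220924e-05]), 'eef_pos': array([ 0.15269836, -0.47548786,  0.25542354]), 'tool_rot': array([ 8.08014501e-01, -5.89161665e-01, -8.47189237e-04, -6.17512589e-04]), 'ft_force': array([-0.11377559,  0.15037276, -0.08413959]), 'ft_torque': array([ 0.01964865,  0.00724984, -0.01563521]), 'grip_width': 0.08571512370997349}
scene {'fovy': 49.27188990906519, 'cx': 319.4139046480457, 'cy': 194.28434893478317, 'eye': array([ 1.08621644, -0.7690647 ,  0.67211722]), 'rotation': array([0.45033699, 0.13712855, 0.26172271, 0.84255182])}
top {'fovy': 47.99156752644169, 'cx': 323.01978734129784, 'cy': 207.19278194432903, 'eye': array([0.33688203, 0.00612506, 1.1551869 ]), 'rotation': array([-0.06679639,  0.07622633,  0.74345618, -0.66106028])}
wrist {'fovy': 69.31499371566728, 'cx': 315.54662254407265, 'cy': 197.97966863464836, 'eye': array([ 0.22491192, -0.45302233,  0.37275397]), 'rotation': array([-0.12169528,  0.08928577, -0.58231073,  0.79883198])}
```

View pics/top0.png

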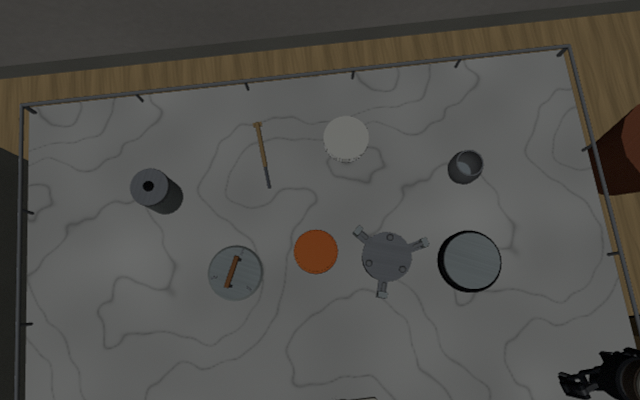

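View pics/scene0.png

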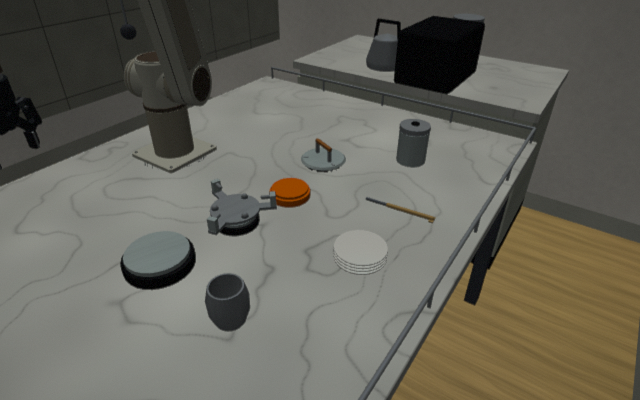

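View pics/wrist0.png

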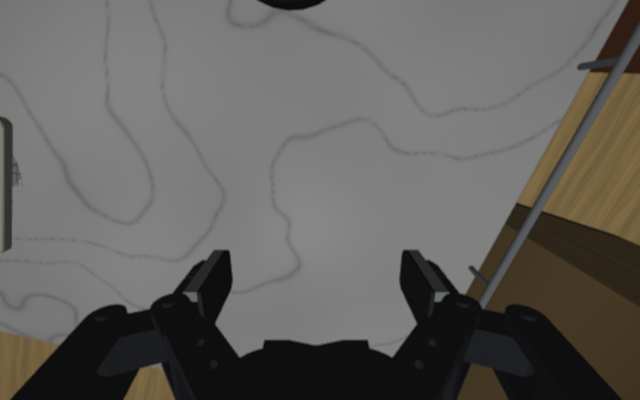

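The top view shows the plate with its wooden handle at (235,272). The dock, with its three-armed head, is at (386,257). The orange puck at (316,252) and the larger puck at (469,261) are decoys.

```bash
cat > h.py <<'E'
import numpy as np, cv2
from scipy.spatial.transform import Rotation as R
from workcell import bot, imaging, order
def ray(m,u,v):
    f=200/np.tan(np.radians(m["fovy"])/2)
    d=np.array([(u-m["cx"])/f,-(v-m["cy"])/f,-1.])
    return m["eye"],R.from_quat(m["rotation"]).apply(d)
def onz(m,u,v,z):
    e,d=ray(m,u,v); return e+d*(z-e[2])/d[2]
def proj(m,p):
    f=200/np.tan(np.radians(m["fovy"])/2)
    c=R.from_quat(m["rotation"]).inv().apply(np.asarray(p)-m["eye"])
    return np.array([m["cx"]+f*c[...,0]/-c[...,2], m["cy"]-f*c[...,1]/-c[...,2]]).T
E
python3 - <<'E'
from h import *
im=cv2.imread("pics/top0.png")
a=cv2.resize(im[225:320,190:290],None,fx=6,fy=6,interpolation=cv2.INTER_CUBIC)*1
b=cv2.resize(im[215:310,340:440],None,fx=6,fy=6,interpolation=cv2.INTER_CUBIC)
cv2.imwrite("pics/tp.png",np.clip(a*1.6,0,255));cv2.imwrite("pics/td.png",np.clip(b*1.8,0,255))
s=cv2.imread("pics/scene0.png")
cv2.imwrite("pics/sd.png",np.clip(cv2.resize(s[130:260,190:360],None,fx=4.5,fy=4.5,interpolation=cv2.INTER_CUBIC)*1.8,0,255))
hsv=cv2.cvtColor(im,cv2.COLOR_BGR2HSV)
mk=((hsv[...,0]<20)&(hsv[...,1]>110)).astype(np.uint8); mk2=np.zeros_like(mk);mk2[225:320,200:275]=mk[225:320,200:275]
c=max(cv2.findContours(mk2,0,1)[0],key=cv2.contourArea);print(cv2.minAreaRect(c))
m=imaging.camera_model("top")
r=cv2.minAreaRect(c);bx=cv2.boxPoints(r)
print([onz(m,*p,0.068)[:2].round(4) for p in bx],onz(m,*r[0],.068))
print(proj(m,[0,0,0]))
E
```

```text
((231.3302459716797, 271.2681579589844), (4.579548358917236, 32.565673828125), 19.09349250793457)
[array([0.3963, 0.2356]), array([0.4665, 0.2047]), array([0.4617, 0.1946]), array([0.3916, 0.2256])] [0.42879907 0.21520822 0.068     ]
[341.52737986 443.60052822][ WARN:0@0.574] global loadsave.cpp:1063 imwrite_ Unsupported depth image for selected encoder is fallbacked to CV_8U.
```

View pics/tp.png

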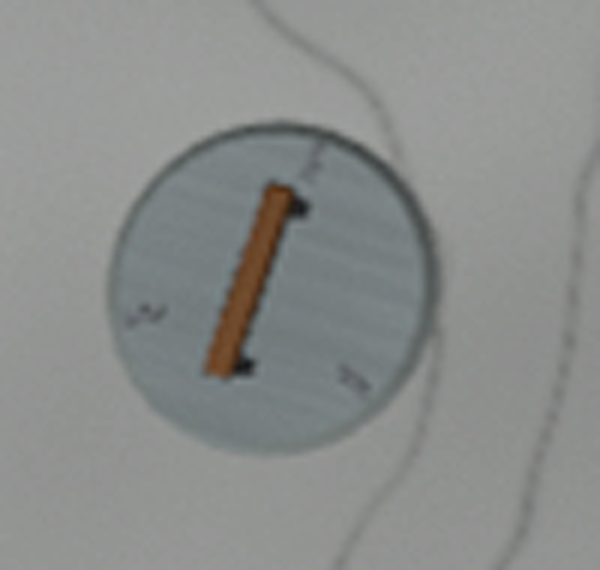

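View pics/td.png

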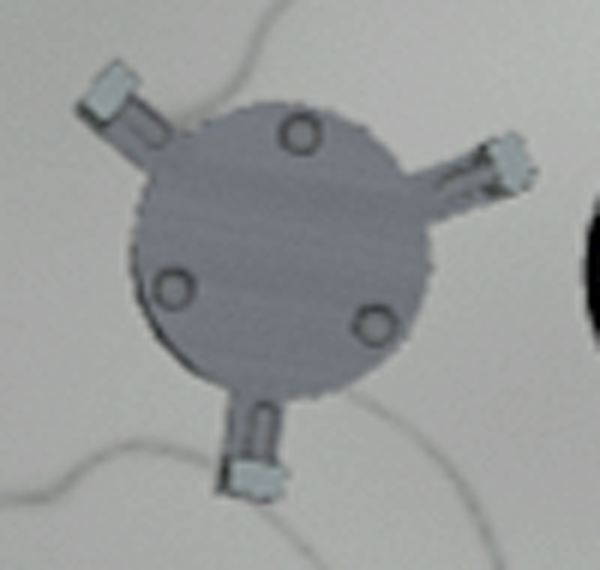

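View pics/sd.png

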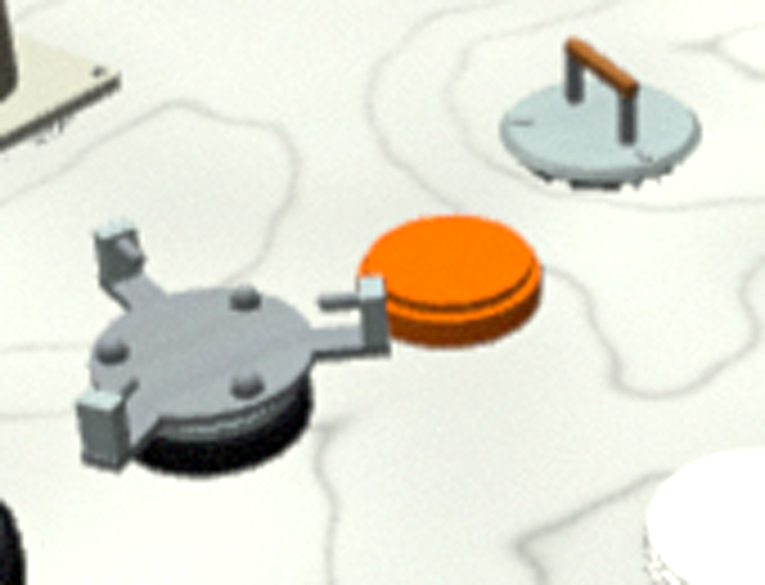

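```bash
python3 - <<'E'
from h import *
mt=imaging.camera_model("top");ms=imaging.camera_model("scene")
T=np.array([(300,133),(174,288),(376,325)])/6+[340,215]-0.42
S=np.array([(245,298),(112,351),(246,385)])/4.5+[190,130]-0.4
def tri(a,b):
    e1,d1=ray(mt,*a);e2,d2=ray(ms,*b)
    d1/=np.linalg.norm(d1);d2/=np.linalg.norm(d2)
    A=np.c_[d1,-d2];t=np.linalg.lstsq(A,e2-e1,rcond=None)[0]
    p,q=e1+t[0]*d1,e2+t[1]*d2
    return (p+q)/2,np.linalg.norm(p-q)
import itertools
for perm in itertools.permutations(range(3)):
    r=[tri(T[i],S[perm[i]]) for i in range(3)]
    if max(x[1] for x in r)<.02:
        P=np.array([x[0] for x in r]);print(perm,P.round(4),[round(x[1],4) for x in r]);c=P.mean(0);print(c,np.linalg.norm((P-c)[:,:2],axis=1),np.degrees(np.arctan2(*(P-c)[:,1::-1].T)))
for z in(.04,.05,.06,.07):
    P=np.array([onz(mt,*t,z) for t in T]);c=P.mean(0);print(z,c,np.linalg.norm(P-c,axis=1),np.degrees(np.arctan2(*(P-c)[:,1::-1].T)))
# foot base in scene: black bottom? plate ellipse in top
im=cv2.imread("pics/top0.png")
hsv=cv2.cvtColor(im,cv2.COLOR_BGR2HSV);print(hsv[255,225],hsv[300,215],hsv[285,250],hsv[240,210])
cr=im[225:320,195:285].astype(int)
d=cr[...,0]-cr[...,2]
mk=((d>4)).astype(np.uint8);mk=cv2.morphologyEx(mk,cv2.MORPH_CLOSE,np.ones((7,7)));mk=cv2.morphologyEx(mk,cv2.MORPH_OPEN,np.ones((5,5)))
c=max(cv2.findContours(mk,0,1)[0],key=cv2.contourArea);e=cv2.fitEllipse(c);print(e)
u,v=e[0][0]+195,e[0][1]+225
for z in(.014,.02):print(onz(mt,u,v,z), np.mean(e[1])/ (200/np.tan(np.radians(mt['fovy'])/2))*(mt['eye'][2]-z))
E
```

```text
(0, 2, 1) [[ 0.4638 -0.1685  0.0991]
 [ 0.4145 -0.1241 -0.0049]
 [ 0.3875 -0.1964  0.0505]] [np.float64(0.0015), np.float64(0.0037), np.float64(0.0002)]
[ 0.4219267  -0.16301454  0.04822808] [0.04221315 0.0395718  0.04794074] [  -7.51255325  100.79730607 -135.91737598]
(2, 0, 1) [[ 0.4686 -0.1776  0.0504]
 [ 0.4118 -0.1169  0.0505]
 [ 0.3875 -0.1964  0.0505]] [np.float64(0.0013), np.float64(0.0006), np.float64(0.0002)]
[ 0.42265132 -0.1636103   0.05048175] [0.04806483 0.04795626 0.04805583] [ -16.88551458  103.0522013  -137.02872556]
0.04 [ 0.42370736 -0.16497296  0.04      ] [0.04864926 0.04837863 0.04875349] [ -16.57914856  103.094674   -137.01722849]
0.05 [ 0.42292879 -0.16343871  0.05      ] [0.04821302 0.04794481 0.04831631] [ -16.57914856  103.094674   -137.01722849]
0.06 [ 0.42215021 -0.16190445  0.06      ] [0.04777678 0.04751099 0.04787914] [ -16.57914856  103.094674   -137.01722849]
0.07 [ 0.42137164 -0.1603702   0.07      ] [0.04734053 0.04707718 0.04744196] [ -16.57914856  103.094674   -137.01722849]
[94 22 83] [60  3 93] [95 19 79] [60  3 98]
((39.35663604736328, 47.99222183227539), (49.32368850708008, 52.296897888183594), 38.91465377807617)
[0.42817927 0.21835958 0.014     ] 0.12905522892050622
[0.42769926 0.21724372 0.02      ] 0.1283766973197529
```

Call:
carry_out --pt "-0.1 -0.08 0 -0.09 1" --pt "-0.2 -0.16 0 -0.18 1" --pt "-0.3 -0.24 0 -0.27 1" --pt "-0.4 -0.32 0 -0.36 1" --pt "-0.5 -0.4 0 -0.45 1" --pt "-0.6 -0.48 0 -0.54 1" --pt "-0.7 -0.56 0 -0.63 1" --pt "-0.8 -0.64 0 -0.72 1" --pt "-0.9 -0.72 0 -0.81 1" --pt "-0.95 -0.79 0 -0.9 1" --pt "-0.95 -0.79 0 -1 1" --pt "-0.95 -0.79 0 -1 1"

```text
clock: 1.35
eef_pos: [0.1991, -0.3611, 0.2562]
tool_rot: [0.988, 0.155, -0.0, -0.0]
ft_force: [0.1, -0.8, -0.3]
grip_width: 0.0855
```

Call:
carry_out --pt "0.13 -0.16 0 -0.09 1" --pt "0.26 -0.32 0 -0.18 1" --pt "0.39 -0.48 0 -0.27 1" --pt "0.52 -0.64 0 -0.36 1" --pt "0.66 -0.8 0 -0.45 1" --pt "0.79 -0.95 0 -0.538 1" --pt "0.79 -0.95 0 -0.538 1"

```text
clock: 2.05
eef_pos: [0.2454, -0.2455, 0.2562]
tool_rot: [0.837, 0.546, 0.0, -0.0]
ft_force: [-0.3, -0.9, -0.6]
grip_width: 0.0853
```

Call:
carry_out --pt "0.25 -0.01 0 0 1" --pt "0.6 -0.02 0 0 1" --pt "0.99 -0.04 0 0 1"

```text
clock: 2.35
eef_pos: [0.2818, -0.1548, 0.2563]
tool_rot: [0.84, 0.543, -0.0, 0.0]
ft_force: [0.9, -0.3, -0.4]
grip_width: 0.0853
```

Call:
carry_out --pt "0.33 -0.01 0 0 1" --pt "0.66 -0.02 0 0 1" --pt "0.99 -0.04 0 0 1"

```text
clock: 2.65
eef_pos: [0.3184, -0.0619, 0.2564]
tool_rot: [0.839, 0.544, 0.0, 0.0]
ft_force: [0.2, 0.0, -0.2]
grip_width: 0.0855
```

Call:
carry_out --pt "0.33 -0.01 0 0 1" --pt "0.66 -0.02 0 0 1" --pt "0.99 -0.04 0 0 1"

```text
clock: 2.95
eef_pos: [0.3548, 0.0305, 0.2563]
tool_rot: [0.839, 0.544, 0.0, 0.0]
ft_force: [0.2, -0.5, 0.3]
grip_width: 0.0855
```

Call:
carry_out --pt "0.33 -0.01 0 0 1" --pt "0.66 -0.02 0 0 1" --pt "0.99 -0.04 0 0 1" --pt "0.99 -0.04 0 0 1"

```text
clock: 3.35
eef_pos: [0.3921, 0.1243, 0.256]
tool_rot: [0.838, 0.546, 0.001, -0.0]
ft_force: [-0.1, 0.2, -0.6]
grip_width: 0.0852
```

```bash
python3 - <<'E'
from h import *
m=imaging.camera_model("wrist");print(m);im=imaging.camera("wrist")[:,:,::-1]
cv2.imwrite("pics/w1.png",im)
print(proj(m,[.428,.216,.068]), bot.get_obs()['eef_pos'])
E
```

```text
{'fovy': 69.31499371566728, 'cx': 315.54662254407265, 'cy': 197.97966863464836, 'eye': array([0.32196414, 0.15439048, 0.37319423]), 'rotation': array([-0.12660246, -0.08254912,  0.53976191,  0.82813921])}
[407.24714468 177.31078315] [0.39110308 0.12275714 0.25586702]
```

View pics/w1.png

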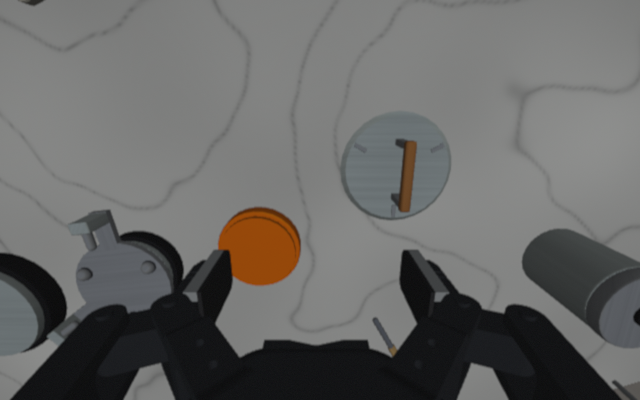

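The wrist view shows the handle at (408,175), where the projection puts it within 2 px. The canister is clear of the approach.

```bash
python3 - <<'E'
from h import *
m=imaging.camera_model("wrist");im=cv2.imread("pics/w1.png")
hsv=cv2.cvtColor(im,cv2.COLOR_BGR2HSV)
mk=((hsv[...,0]<20)&(hsv[...,1]>110)).astype(np.uint8);mk[:,:345]=0;mk[225:]=0
c=max(cv2.findContours(mk,0,1)[0],key=cv2.contourArea);r=cv2.minAreaRect(c);print(r)
# mask -> plane pts z=.068, pca
P=np.array([onz(m,*p[0],.068)[:2] for p in c]).astype(np.float32)
r=cv2.minAreaRect(P*1000);print("z68",r, (cv2.boxPoints(r)).round(1).tolist())
mt=imaging.camera_model("top");print("canister",onz(mt,150,188,.129))
o=bot.get_obs();print(o['eef_pos'],np.degrees(R.from_quat(o['tool_rot']).as_matrix()[:2,0].dot([1,1j]).real), o['joint_pos'].round(2))
A=R.from_quat(o['tool_rot']).as_matrix();print(A.round(4))
# disc
d=im[...,0].astype(int)-im[...,2];k=((d>4)).astype(np.uint8);k[:,:330]=0;k[240:]=0;k[:,470:]=0;k|=mk
k=cv2.morphologyEx(k,cv2.MORPH_CLOSE,np.ones((9,9)));k=cv2.morphologyEx(k,cv2.MORPH_OPEN,np.ones((5,5)))
c=max(cv2.findContours(k,0,1)[0],key=cv2.contourArea)
for z in(.014,.02):
  P=np.array([onz(m,*p[0],z)[:2] for p in c]).astype(np.float32);print(z,cv2.fitEllipse(P*1000))
E
```

```text
((407.00408935546875, 175.95489501953125), (11.588576316833496, 70.52734375), 5.19442892074585)
z68 ((426.41436767578125, 213.642822265625), (12.235703468322754, 77.38267517089844), 66.12744903564453) [[388.6000061035156, 223.6999969482422], [459.29998779296875, 192.39999389648438], [464.29998779296875, 203.60000610351562], [393.5, 234.89999389648438]]
canister [0.63979185 0.37853318 0.129     ]
[0.39110308 0.12275714 0.25586702] 23.162887601052482 [ 0.3   0.06 -0.21  1.3  -0.    0.72]
[[ 4.043e-01  9.146e-01 -4.000e-04]
 [ 9.146e-01 -4.043e-01 -6.000e-04]
 [-7.000e-04 -1.000e-04 -1.000e+00]]
0.014 ((427.3728332519531, 216.02223205566406), (132.70404052734375, 135.4115447998047), 80.7145004272461)
0.02 ((425.5974426269531, 214.97052001953125), (130.4868927001953, 133.14915466308594), 80.71441650390625)
```

Call:
carry_out --pt "0.3 -0.01 0 0 1" --pt "0.65 -0.02 0.1 0 1" --pt "0.99 -0.04 0.3 0 1" --pt "0.99 -0.04 0.6 0 1" --pt "0.99 -0.04 0.8 0 1" --pt "0.99 -0.04 0.8 0 1"

```text
clock: 4.0
eef_pos: [0.4246, 0.212, 0.1732]
tool_rot: [0.839, 0.545, -0.004, -0.0]
ft_force: [-0.4, 0.0, 0.2]
grip_width: 0.0853
```

```bash
python3 - <<'E'
from h import *
o=bot.get_obs();print(o['eef_pos'])
m=imaging.camera_model("wrist");im=imaging.camera("wrist")[:,:,::-1]
cv2.imwrite("pics/w2.png",im)
hsv=cv2.cvtColor(im,cv2.COLOR_BGR2HSV)
mk=((hsv[...,0]<20)&(hsv[...,1]>110)).astype(np.uint8);mk[:,:230]=0
c=max(cv2.findContours(mk,0,1)[0],key=cv2.contourArea);print(cv2.minAreaRect(c))
P=np.array([onz(m,*p[0],.068)[:2] for p in c]).astype(np.float32)
r=cv2.minAreaRect(P*1000);print("z68",r)
A=R.from_quat(o['tool_rot']).as_matrix();g=np.array([r[0][0]/1e3,r[0][1]/1e3,.068])
print("tool frame", A.T@(g-o['eef_pos']))
E
```

```text
[0.42458815 0.21196446 0.17324994]
((325.5, 205.5), (91.0, 13.0), 90.0)
z68 ((428.2013854980469, 217.44766235351562), (10.416812896728516, 78.15213012695312), 66.22492980957031)
tool frame [0.00711416 0.00152527 0.1052033 ]
```

View pics/w2.png

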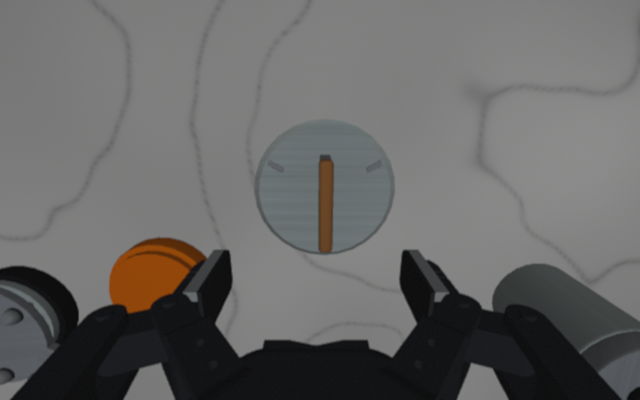

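The handle is centred between the jaws, at (325,205) in the picture. I'll descend now.

Call:
carry_out --pt "0.01 0 0.2 0 1" --pt "0.01 0 0.4 0 1" --pt "0.01 0 0.6 0 1" --pt "0.01 0 0.8 0 1" --pt "0.01 0 0.9 0 1" --pt "0.01 0 0.9 0 1" --pt "0.01 0 0.9 0 1"

```text
clock: 4.75
eef_pos: [0.4278, 0.2152, 0.0875]
tool_rot: [0.838, 0.546, 0.001, 0.0]
ft_force: [0.2, -0.1, 0.5]
grip_width: 0.0852
```

```bash
python3 - <<'E'
from h import *
o=bot.get_obs();print(o['eef_pos'],o['ft_force'])
m=imaging.camera_model("wrist");im=imaging.camera("wrist")[:,:,::-1]
cv2.imwrite("pics/w3.png",im)
hsv=cv2.cvtColor(im,cv2.COLOR_BGR2HSV)
mk=((hsv[...,0]<20)&(hsv[...,1]>110)).astype(np.uint8);mk[:,:230]=0;mk[:,420:]=0
c=max(cv2.findContours(mk,0,1)[0],key=cv2.contourArea);print(cv2.minAreaRect(c))
P=np.array([onz(m,*p[0],.068)[:2] for p in c]).astype(np.float32)
r=cv2.minAreaRect(P*1000);print("z68",r)
A=R.from_quat(o['tool_rot']).as_matrix();g=np.array([r[0][0]/1e3,r[0][1]/1e3,.062])
print("tool frame", A.T@(g-o['eef_pos']))
E
```

```text
[0.42782761 0.21516327 0.08750103] [ 0.21556633 -0.10163722  0.45141978]
((322.5, 251.0), (134.0, 21.0), 90.0)
z68 ((427.6397399902344, 218.03309631347656), (10.385948181152344, 78.77046966552734), 65.96047973632812)
tool frame [ 0.00251496 -0.00136285  0.02550277]
```

View pics/w3.png

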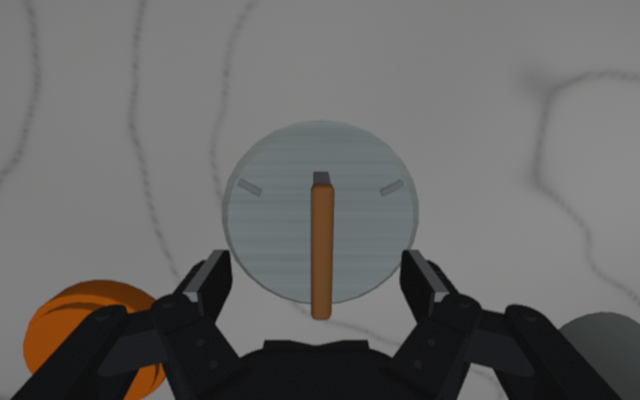

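Call:
carry_out --pt "0.02 -0.01 0.1 0 1" --pt "0.02 -0.01 0.2 0 1" --pt "0.02 -0.01 0.2 0 1" --pt "0.02 -0.01 0.2 0 -0.3" --pt "0.02 -0.01 0.2 0 -0.6" --pt "0.02 -0.01 0.2 0 -1" --pt "0.02 -0.01 0.2 0 -1" --pt "0.02 -0.01 0.2 0 -1" --pt "0.02 -0.01 0.2 0 -1" --pt "0.02 -0.01 0.2 0 -1" --pt "0.02 -0.01 0.2 0 -1"

```text
clock: 5.9
eef_pos: [0.4272, 0.2178, 0.0667]
tool_rot: [0.838, 0.546, 0.001, -0.0]
ft_force: [0.3, 2.2, 3.4]
grip_width: 0.0109
```

Call:
carry_out --pt "0 0 -0.05 0 -1" --pt "0 0 -0.2 0 -1" --pt "0 0 -0.4 0 -1" --pt "0 0 -0.6 0 -1" --pt "0 0 -0.8 0 -1" --pt "0 0 -1 0 -1" --pt "0 0 -1 0 -1" --pt "0 0 -1 0 -1" --pt "0 0 -1 0 -1"

```text
clock: 6.8
eef_pos: [0.4255, 0.2166, 0.1645]
tool_rot: [0.838, 0.546, -0.002, -0.0]
ft_force: [0.6, -0.2, -5.5]
grip_width: 0.0108
```

```bash
python3 - <<'E'
from h import *
o=bot.get_obs();print(o['eef_pos'],o['ft_force'],o['grip_width'],o['joint_pos'].round(2))
m=imaging.camera_model("wrist");im=imaging.camera("wrist")[:,:,::-1]
cv2.imwrite("pics/w4.png",im)
im=imaging.camera("scene")[:,:,::-1]
cv2.imwrite("pics/s4.png",np.clip(cv2.resize(im[100:260,190:430],None,fx=3,fy=3,interpolation=cv2.INTER_CUBIC)*1.8,0,255).astype(np.uint8))
E
```

```text
[0.42547791 0.21662015 0.16454415] [ 0.63262053 -0.22510021 -5.48685638] 0.010799826889878227 [ 0.47  0.26 -0.22  1.1  -0.    0.89]
```

View pics/w4.png

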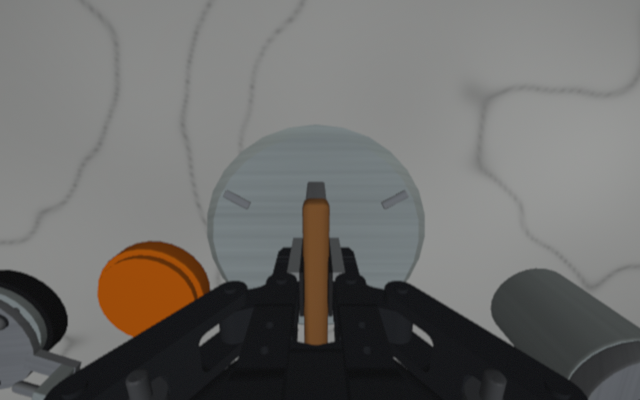

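View pics/s4.png

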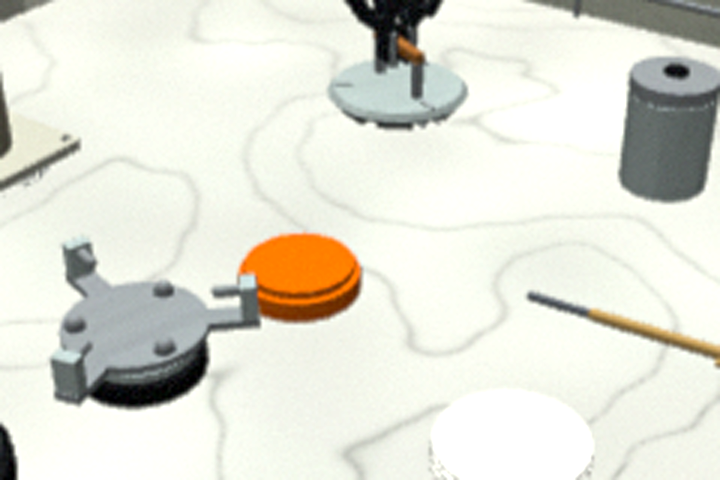

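Lifted and level: weight 5.5 N, grip width 10.8 mm. Now I'll carry it towards the dock.

Call:
carry_out --pt "-0.1 0.05 -0.1 0 -1" --pt "-0.3 0.14 -0.2 0 -1" --pt "-0.5 0.23 -0.2 0 -1" --pt "-0.7 0.32 -0.2 0 -1" --pt "-0.9 0.4 -0.2 0 -1"

```text
clock: 7.4
eef_pos: [0.427, 0.1173, 0.1868]
tool_rot: [0.838, 0.546, -0.0, 0.0]
ft_force: [0.5, 0.1, -5.5]
grip_width: 0.0111
```

Call:
carry_out --pt "-0.22 0.1 0 0 -1" --pt "-0.45 0.2 0 0 -1" --pt "-0.67 0.3 0 0 -1" --pt "-0.8 0.35 0 0 -1" --pt "-0.9 0.4 0 0 -1" --pt "-0.9 0.4 0 0 -1"

```text
clock: 8.0
eef_pos: [0.4274, 0.019, 0.1866]
tool_rot: [0.838, 0.545, -0.0, 0.0]
ft_force: [0.7, 0.0, -4.4]
grip_width: 0.0108
```

```bash
python3 - <<'E'
from h import *
o=bot.get_obs();print(o['eef_pos'],o['ft_force'],o['grip_width'],o['joint_pos'].round(2))
print(R.from_quat(o['tool_rot']).as_matrix().round(4))
m=imaging.camera_model("wrist");im=imaging.camera("wrist")[:,:,::-1]
cv2.imwrite("pics/w5.png",im)
import json;json.dump({k:np.asarray(v).tolist() for k,v in dict(m,eef=o['eef_pos'],rot=o['tool_rot']).items()},open('w5.json','w'))
E
```

```text
[0.42735355 0.01897976 0.18658001] [ 6.91132209e-01  3.22615858e-03 -4.36319638e+00] 0.010821158222294918 [ 0.04  0.15 -0.3   1.12 -0.    0.46]
[[ 4.054e-01  9.142e-01  2.000e-04]
 [ 9.142e-01 -4.054e-01 -5.000e-04]
 [-4.000e-04  3.000e-04 -1.000e+00]]
```

View pics/w5.png

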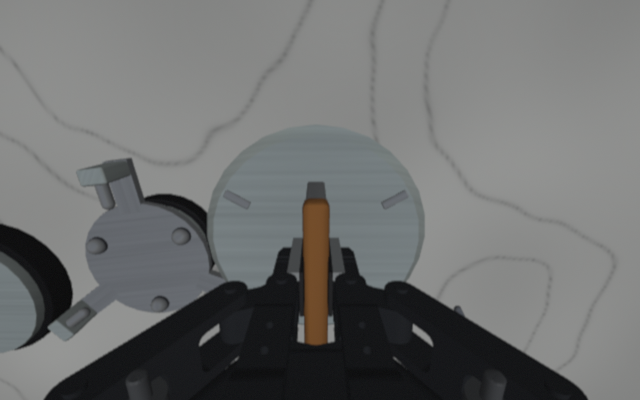

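```bash
python3 - <<'E'
from h import *
import json
m=json.load(open('w5.json'));m={k:np.array(v) if isinstance(v,list) else v for k,v in m.items()}
im=cv2.imread('pics/w5.png')
crop=im[215:325,70:215]
cv2.imwrite("pics/w5d.png",np.clip(cv2.resize(crop,None,fx=5,fy=5,interpolation=cv2.INTER_CUBIC)*1.6,0,255).astype(np.uint8))
g=cv2.GaussianBlur(cv2.cvtColor(cv2.resize(crop,None,fx=4,fy=4,interpolation=cv2.INTER_CUBIC),6),(5,5),0)
C=cv2.HoughCircles(g,cv2.HOUGH_GRADIENT,1,150,param1=60,param2=15,minRadius=30,maxRadius=46)
print(None if C is None else [((c[0]+.5)/4+69.5,(c[1]+.5)/4+214.5,c[2]/4) for c in C[0]])
T=[(97,246),(181,236),(160,304)]
for z in (.045,.05,.055):
    P=np.array([onz(m,*t,z) for t in T]);c=P.mean(0);print(z,c,np.linalg.norm(P-c,axis=1),np.degrees(np.arctan2(*(P-c)[:,1::-1].T)))
A=R.from_quat(m['rot']).as_matrix()
d=im[...,0].astype(int)-im[...,2]
k=(d>4).astype(np.uint8);k[:,:205]=0;k[:,430:]=0;k=cv2.morphologyEx(k,cv2.MORPH_OPEN,np.ones((3,3)))
k[262:]=0
c=max(cv2.findContours(k,0,cv2.CHAIN_APPROX_NONE)[0],key=cv2.contourArea)[:,0]
# outer edge: upper envelope
up={}
pts=[]
for r in range(126,262):
    xs=c[c[:,1]==r][:,0]
    if len(xs): pts+= [(xs.min()-.0,r),(xs.max(),r)]
pts=[p for p in pts if not 290<p[0]<345 or p[1]<135]
from scipy.optimize import least_squares
for z in(.134,.128):
    P=np.array([onz(m,*p,z)[:2] for p in pts])
    s=least_squares(lambda q:np.hypot(*(P-q[:2]).T)-q[2],[.427,.019,.07],loss='soft_l1',f_scale=.0005);
    v=np.array([*s.x[:2],m['eef'][2]])-m['eef'];print(z,s.x,"tool",(A.T@v).round(4),np.abs(s.fun).max())
E
```

```text
[(np.float32(159.75), np.float32(304.5), np.float32(9.15)), (np.float32(181.75), np.float32(235.75), np.float32(8.5))]
0.045 [ 0.42496248 -0.16798921  0.045     ] [0.04922295 0.04937874 0.04927006] [-136.62885596  103.32958788  -16.80656497]
0.05 [ 0.42365607 -0.16379023  0.05      ] [0.04827202 0.0484248  0.04831822] [-136.62885596  103.32958788  -16.80656497]
0.055 [ 0.42234966 -0.15959124  0.055     ] [0.04732109 0.04747087 0.04736638] [-136.62885596  103.32958788  -16.80656497]
0.134 [0.42724801 0.01868983 0.06680404] tool [-0.0003  0.      0.    ] 0.0034521284719043893
0.128 [0.42971545 0.01760662 0.06916447] tool [-0.0003  0.0027  0.    ] 0.0035751098465576364
```

View pics/w5d.png

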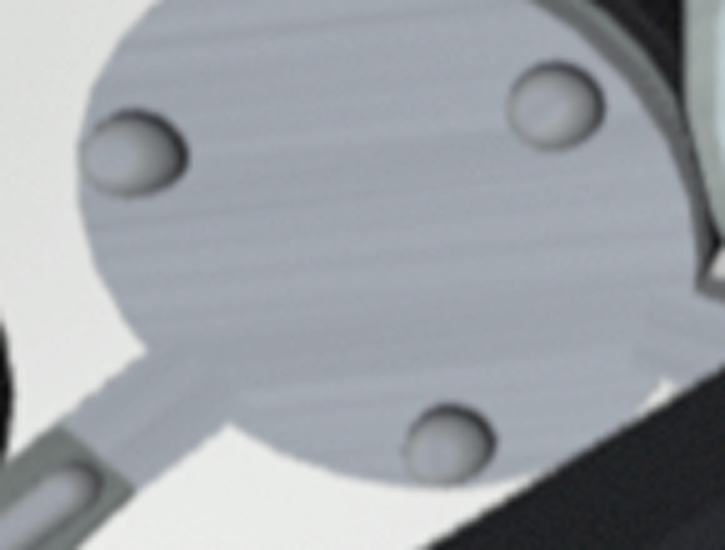

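The dock centre from the wrist view, (0.4232, -0.163), agrees with the triangulation, and so does the turn of -16.9°. I'll move over it.

Call:
carry_out --pt "-0.15 0.06 0 0 -1" --pt "-0.35 0.14 0 0 -1" --pt "-0.55 0.22 0 0 -1" --pt "-0.75 0.31 0 0 -1" --pt "-0.84 0.35 0 0 -1"

```text
clock: 8.55
eef_pos: [0.4258, -0.0712, 0.1864]
tool_rot: [0.838, 0.546, 0.0, 0.0]
ft_force: [0.2, 1.1, -6.2]
grip_width: 0.0108
```

Call:
carry_out --pt "-0.2 0.08 0 -0.02 -1" --pt "-0.4 0.16 0 -0.04 -1" --pt "-0.6 0.25 0 -0.06 -1" --pt "-0.75 0.31 0 -0.078 -1" --pt "-0.84 0.35 0 -0.078 -1" --pt "-0.84 0.35 0 -0.078 -1" --pt "-0.84 0.35 0 -0.078 -1"

```text
clock: 9.25
eef_pos: [0.4237, -0.1608, 0.1862]
tool_rot: [0.803, 0.597, 0.0, -0.001]
ft_force: [-0.2, -0.1, -5.0]
grip_width: 0.0109
```

```bash
python3 - <<'E'
from h import *
o=bot.get_obs();print(o['eef_pos'],o['ft_force'],o['ft_torque'],o['grip_width'])
A=R.from_quat(o['tool_rot']).as_matrix();print(A.round(4),np.degrees(np.arctan2(A[1,0],A[0,0])))
print("to go tool", (A.T@(np.array([.423,-.1633,o['eef_pos'][2]])-o['eef_pos'])).round(4))
im=imaging.camera("scene")[:,:,::-1]
cv2.imwrite("pics/s6.png",np.clip(cv2.resize(im[110:250,180:320],None,fx=4,fy=4,interpolation=cv2.INTER_CUBIC)*1.6,0,255).astype(np.uint8))
im=imaging.camera("top")[:,:,::-1]
cv2.imwrite("pics/t6.png",np.clip(cv2.resize(im[200:320,330:450],None,fx=4,fy=4,interpolation=cv2.INTER_CUBIC)*1.6,0,255).astype(np.uint8))
E
```

```text
[ 0.42374776 -0.16076143  0.18616456] [-0.21024179 -0.11004984 -5.00973373] [ 0.05769259  0.06824693 -0.00965737] 0.010911249639131416
[[ 2.882e-01  9.576e-01 -3.000e-04]
 [ 9.576e-01 -2.882e-01  1.100e-03]
 [ 1.000e-03 -7.000e-04 -1.000e+00]] 73.25117522973845
to go tool [-0.0026  0.     -0.    ]
```

View pics/s6.png

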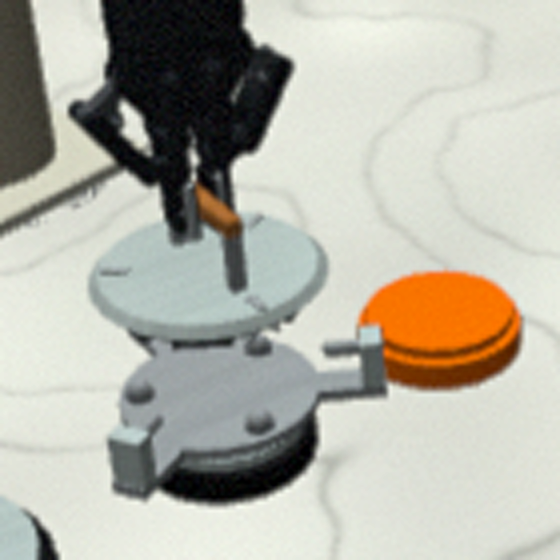

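View pics/t6.png

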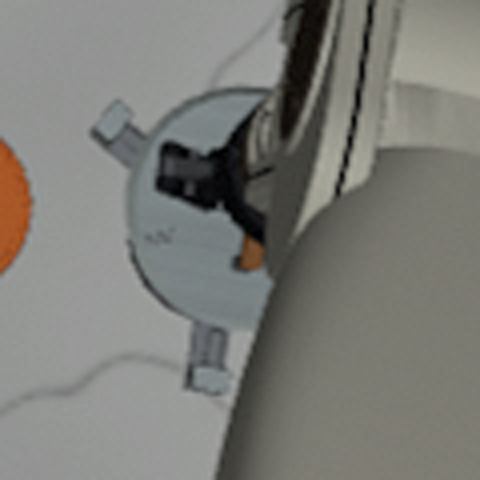

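Call:
carry_out --pt "-0.02 0 0.06 0 -1" --pt "-0.025 0 0.14 0 -1" --pt "-0.025 0 0.22 0 -1" --pt "-0.025 0 0.3 0 -1" --pt "-0.025 0 0.38 0 -1" --pt "-0.025 0 0.44 0 -1" --pt "-0.025 0 0.44 0 -1" --pt "-0.025 0 0.44 0 -1"

```text
clock: 10.15
eef_pos: [0.423, -0.164, 0.1422]
tool_rot: [0.803, 0.597, -0.0, -0.0]
ft_force: [0.1, 0.3, -4.9]
grip_width: 0.0111
```

```bash
python3 - <<'E'
from h import *
o=bot.get_obs();print(o['eef_pos'],o['ft_force'],o['ft_torque'],o['grip_width'])
ms=imaging.camera_model("scene")
im=imaging.camera("scene")[:,:,::-1]
big=np.clip(cv2.resize(im[130:250,180:310],None,fx=6,fy=6,interpolation=cv2.INTER_CUBIC)*1.6,0,255).astype(np.uint8)
cv2.imwrite("pics/s7.png",big[:600])
# plate ellipse prediction vs seen
z=o['eef_pos'][2]-.0667+.014
t=np.linspace(0,2*np.pi,8,endpoint=False)
print((proj(ms,np.c_[.423+.07*np.cos(t),-.1633+.07*np.sin(t),0*t+z])-[180,130])*6+3)
E
```

```text
[ 0.42303657 -0.1639517   0.14220001] [ 0.13578463  0.33438535 -4.93341557] [ 0.01778676  0.05085383 -0.01453031] 0.0111330201597551
[[452.78700911 436.31766372]
 [495.84559639 362.4780034 ]
 [437.72159168 303.57882359]
 [317.09770625 289.29299662]
 [196.89301068 326.02635818]
 [142.20079806 396.7906158 ]
 [192.77875968 462.61705023]
 [325.05297401 479.99039412]]
```

View pics/s7.png

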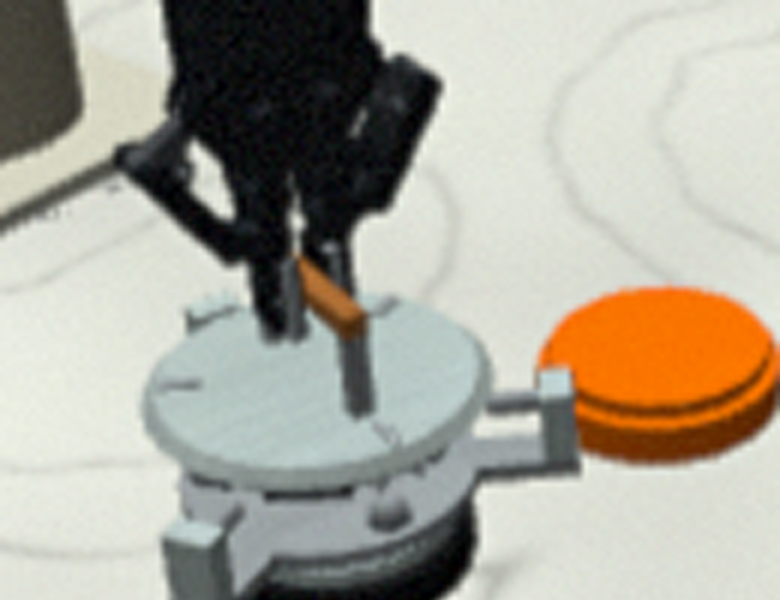

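The plate is level over the dock, matching its predicted outline, with no contact yet. I'll feel downward in small steps.

Call:
carry_out --pt "0 0 0.02 0 -1" --pt "0 0 0.04 0 -1" --pt "0 0 0.06 0 -1" --pt "0 0 0.08 0 -1" --pt "0 0 0.08 0 -1"

```text
clock: 10.7
eef_pos: [0.4231, -0.1637, 0.1344]
tool_rot: [0.803, 0.597, 0.0, -0.0]
ft_force: [-1.2, 2.0, -1.7]
grip_width: 0.0108
```

Call:
carry_out --pt "0 0 0.01 0 -1" --pt "0 0 0.02 0 -1" --pt "0 0 0.03 0 -1" --pt "0 0 0.03 0 -1"

```text
clock: 11.1
eef_pos: [0.4235, -0.1646, 0.1325]
tool_rot: [0.803, 0.597, -0.0, 0.001]
ft_force: [-2.8, 1.3, 5.8]
grip_width: 0.0107
```

Call:
carry_out --pt "0 -0.01 0 0 -1" --pt "0 -0.01 0 0 -1" --pt "0 -0.01 0 0 -1"

```text
clock: 11.4
eef_pos: [0.423, -0.1641, 0.1325]
tool_rot: [0.803, 0.597, 0.001, 0.001]
ft_force: [-2.1, 2.3, 5.9]
grip_width: 0.0109
```

Call:
carry_out --pt "0 0 0.01 0 -1" --pt "0 0 0.01 0 -1" --pt "0 0 0.01 0 -1"

```text
clock: 11.7
eef_pos: [0.4219, -0.1639, 0.1306]
tool_rot: [0.803, 0.597, -0.0, 0.0]
ft_force: [-2.2, 0.6, 3.1]
grip_width: 0.0109
```

Call:
carry_out --pt "0 -0.01 0.01 0 -1" --pt "0 -0.01 0.01 0 -1" --pt "0 -0.01 0.01 0 -1"

```text
clock: 12.0
eef_pos: [0.4221, -0.1642, 0.13]
tool_rot: [0.803, 0.596, 0.0, 0.001]
ft_force: [-0.8, -0.2, 3.0]
grip_width: 0.0113
```

Call:
carry_out --pt "0 0 0.01 0 -1" --pt "0 0 0.01 0 -1" --pt "0 0 0.01 0 -1"

```text
clock: 12.3
eef_pos: [0.423, -0.1641, 0.1292]
tool_rot: [0.802, 0.597, 0.001, 0.002]
ft_force: [0.3, -1.0, 6.5]
grip_width: 0.011
```

```bash
python3 - <<'E'
from h import *
o=bot.get_obs();print(o['eef_pos'],o['ft_force'],o['ft_torque'],o['grip_width'])
im=imaging.camera("scene")[:,:,::-1]
big=np.clip(cv2.resize(im[130:230,180:310],None,fx=6,fy=6,interpolation=cv2.INTER_CUBIC)*1.6,0,255).astype(np.uint8)
cv2.imwrite("pics/s8.png",big[:600])
E
```

```text
[ 0.42298587 -0.16413571  0.12922829] [ 0.33761433 -1.0029772   6.45910812] [-0.16816385 -0.29505335  0.13559683] 0.010970808014400367
```

View pics/s8.png

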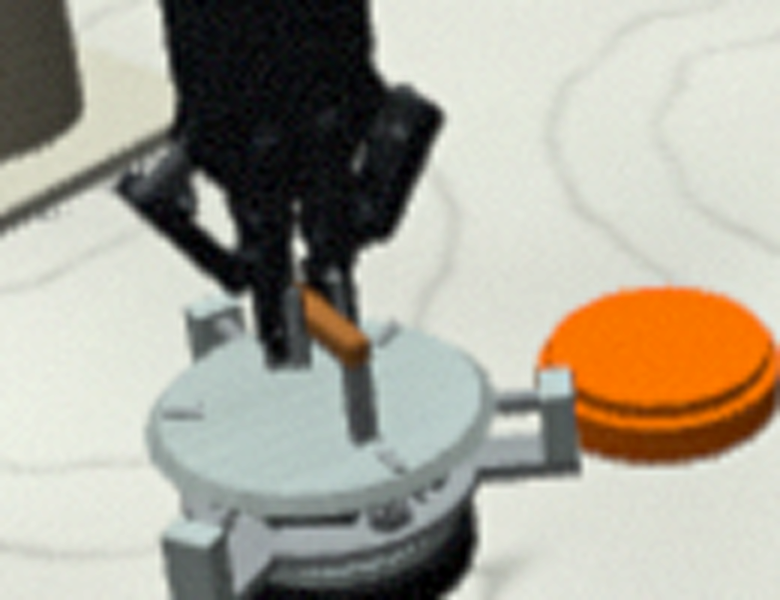

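The rim is against the plungers: the nose at (515,400) is level with the plate edge. Side forces are near zero, so I'll go on in 1 mm steps.

Call:
carry_out --pt "0 0 0.01 0 -1" --pt "0 0 0.01 0 -1" --pt "0 0 0.01 0 -1"

```text
clock: 12.65
eef_pos: [0.4228, -0.1639, 0.1282]
tool_rot: [0.802, 0.597, 0.001, 0.002]
ft_force: [0.2, 1.3, 6.0]
grip_width: 0.011
```

Call:
carry_out --pt "0 0 0.01 0 -1" --pt "0 0 0.01 0 -1" --pt "0 0 0.01 0 -1"

```text
clock: 12.95
eef_pos: [0.4227, -0.1635, 0.1269]
tool_rot: [0.802, 0.597, 0.001, 0.001]
ft_force: [1.1, 1.1, 5.2]
grip_width: 0.0111
```

Call:
carry_out --pt "0 0 0.01 0 -1" --pt "0 0 0.01 0 -1" --pt "0 0 0.01 0 -1"

```text
clock: 13.25
eef_pos: [0.42, -0.1629, 0.1239]
tool_rot: [0.803, 0.597, -0.001, -0.001]
ft_force: [2.3, 0.6, -5.8]
grip_width: 0.0108
```

Call:
carry_out --pt "0 0 0.01 0 -1" --pt "0 0 0.01 0 -1" --pt "0 0 0.01 0 -1"

```text
clock: 13.55
eef_pos: [0.4189, -0.1626, 0.1222]
tool_rot: [0.803, 0.596, -0.002, -0.003]
ft_force: [0.7, 0.7, -16.0]
grip_width: 0.0109
```

The push has turned into a pull (-16 N, of which about -5 N is weight), so the noses are past the rim. I'll follow it down.

Call:
carry_out --pt "0 0 0.01 0 -1" --pt "0 0 0.01 0 -1" --pt "0 0 0.01 0 -1"

```text
clock: 13.85
eef_pos: [0.42, -0.1628, 0.1222]
tool_rot: [0.802, 0.597, -0.001, -0.001]
ft_force: [2.2, 1.2, -19.8]
grip_width: 0.0105
```

Call:
carry_out --pt "0 0 0.01 0 -1" --pt "0 0 0.01 0 -1" --pt "0 0 0.01 0 -1"

```text
clock: 14.15
eef_pos: [0.4207, -0.1631, 0.1221]
tool_rot: [0.803, 0.597, -0.0, -0.0]
ft_force: [-0.1, 2.3, -17.2]
grip_width: 0.0106
```

```bash
python3 - <<'E'
from h import *
o=bot.get_obs();print(o['eef_pos'],o['ft_force'],o['ft_torque'],o['grip_width'])
im=imaging.camera("scene")[:,:,::-1]
big=np.clip(cv2.resize(im[130:230,180:310],None,fx=6,fy=6,interpolation=cv2.INTER_CUBIC)*1.6,0,255).astype(np.uint8)
cv2.imwrite("pics/s9.png",big[:600])
E
```

```text
[ 0.42073701 -0.16310504  0.12212046] [ -0.14933917   2.31425807 -17.18949002] [ 0.52136513 -0.12723809  0.01011711] 0.010566741786187552
```

View pics/s9.png

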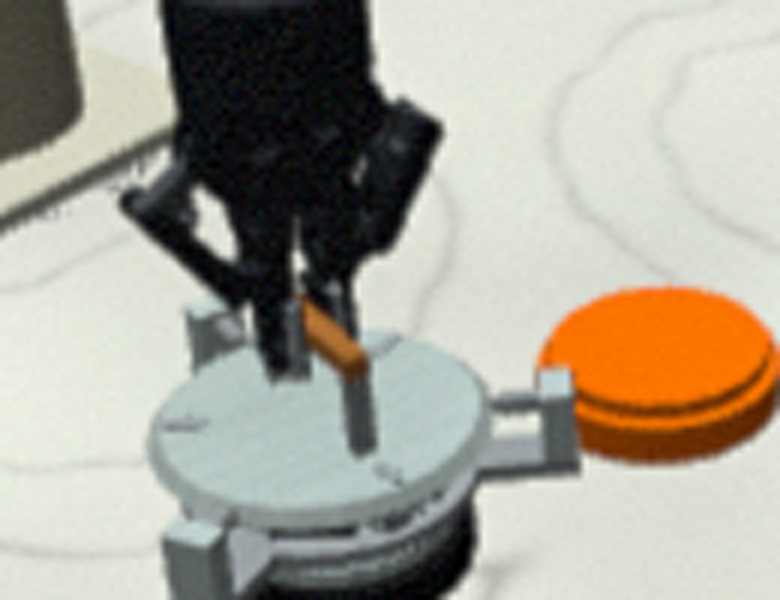

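Call:
carry_out --pt "0 0 0.01 0 -1" --pt "0 0 0.01 0 -1" --pt "0 0 0.01 0 -1"

```text
clock: 14.5
eef_pos: [0.421, -0.1629, 0.1216]
tool_rot: [0.802, 0.597, 0.0, -0.0]
ft_force: [-1.2, 5.1, -9.9]
grip_width: 0.0107
```

Call:
carry_out --pt "0 0 0.01 0 -1" --pt "0 0 0.01 0 -1" --pt "0 0 0.01 0 -1"

```text
clock: 14.8
eef_pos: [0.4211, -0.1625, 0.1211]
tool_rot: [0.803, 0.597, 0.001, -0.001]
ft_force: [-2.0, 6.9, -6.6]
grip_width: 0.0112
```

Call:
carry_out --pt "0 0 0.01 0 -1" --pt "0 0 0.01 0 -1" --pt "0 0 0.01 0 -1"

```text
clock: 15.1
eef_pos: [0.4211, -0.162, 0.1206]
tool_rot: [0.802, 0.597, 0.001, -0.001]
ft_force: [-3.8, 9.2, -1.2]
grip_width: 0.0107
```

Call:
carry_out --pt "0.01 -0.005 0 0 -1" --pt "0.02 -0.01 0 0 -1" --pt "0.02 -0.01 0 0 -1" --pt "0.02 -0.01 0 0 -1"

```text
clock: 15.5
eef_pos: [0.421, -0.1614, 0.1205]
tool_rot: [0.803, 0.596, 0.0, 0.001]
ft_force: [-4.6, 4.4, -1.3]
grip_width: 0.0107
```

Call:
carry_out --pt "0 0 0.01 0 -1" --pt "0 0 0.01 0 -1" --pt "0 0 0.01 0 -1"

```text
clock: 15.8
eef_pos: [0.4211, -0.1615, 0.1204]
tool_rot: [0.803, 0.596, 0.0, 0.001]
ft_force: [-6.1, 5.3, 5.8]
grip_width: 0.011
```

Call:
carry_out --pt "0.01 -0.01 0 0 -1" --pt "0.01 -0.02 0 0 -1" --pt "0.01 -0.02 0 0 -1" --pt "0.01 -0.02 0 0 -1"

```text
clock: 16.2
eef_pos: [0.4209, -0.1612, 0.1204]
tool_rot: [0.803, 0.596, 0.001, 0.003]
ft_force: [-4.3, -0.0, 8.1]
grip_width: 0.0107
```

```bash
python3 - <<'E'
from h import *
o=bot.get_obs();print(o['eef_pos'],o['ft_force'],o['ft_torque'],o['grip_width'])
im=imaging.camera("scene")[:,:,::-1]
big=np.clip(cv2.resize(im[130:230,180:310],None,fx=6,fy=6,interpolation=cv2.INTER_CUBIC)*1.6,0,255).astype(np.uint8)
cv2.imwrite("pics/s10.png",big[:600])
E
```

```text
[ 0.42087694 -0.16118177  0.12037223] [-4.26433229e+00 -1.88632044e-03  8.14642081e+00] [-0.0091694   0.82830784 -0.06774579] 0.010655431530646763
```

View pics/s10.png

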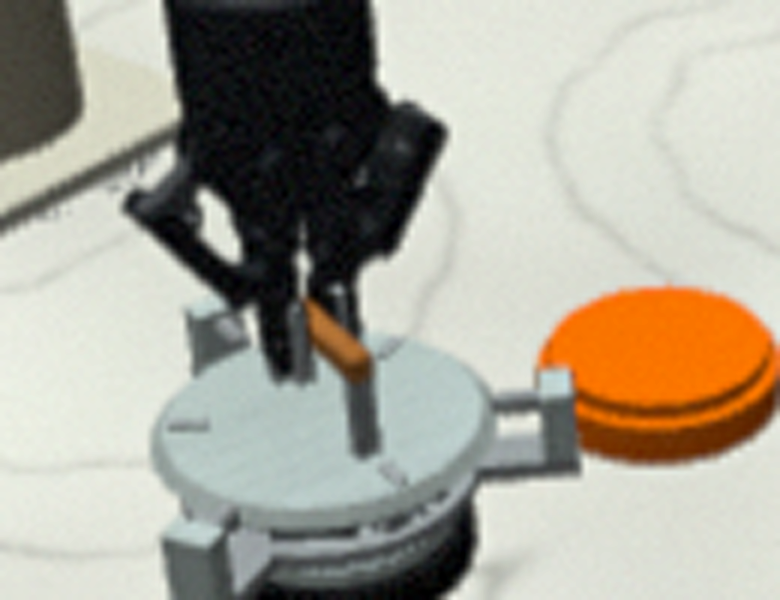

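The plate is seated and level, and z no longer drops with more push (about 13 N in all). I'll ease off, let go and withdraw.

Call:
carry_out --pt "0 0 -0.01 0 -1" --pt "0 0 -0.01 0 -0.6" --pt "0 0 -0.01 0 -0.4" --pt "0 0 -0.01 0 -0.2" --pt "0 0 -0.01 0 0" --pt "0 0 -0.01 0 0" --pt "0 0 -0.01 0 0" --pt "0 0 -0.01 0 0"

```text
clock: 17.05
eef_pos: [0.4191, -0.1596, 0.1193]
tool_rot: [0.803, 0.597, 0.0, 0.0]
ft_force: [-0.3, -0.7, -0.1]
grip_width: 0.043
```

Call:
carry_out --pt "0 0 -0.1 0 0" --pt "0 0 -0.2 0 0" --pt "0 0 -0.4 0 0" --pt "0 0 -0.6 0 0" --pt "0 0 -0.8 0 0" --pt "0 0 -1 0 0" --pt "0 0 -1 0 0"

```text
clock: 17.75
eef_pos: [0.4211, -0.1604, 0.2231]
tool_rot: [0.803, 0.597, 0.002, 0.003]
ft_force: [0.4, -0.3, 0.2]
grip_width: 0.0426
```

```bash
python3 - <<'E'
from h import *
o=bot.get_obs();print(o['eef_pos'],o['ft_force'],o['grip_width'])
im=imaging.camera("scene")[:,:,::-1]
big=np.clip(cv2.resize(im[130:230,180:310],None,fx=6,fy=6,interpolation=cv2.INTER_CUBIC)*1.6,0,255).astype(np.uint8)
cv2.imwrite("pics/s11.png",big[:600])
im=imaging.camera("wrist")[:,:,::-1]
cv2.imwrite("pics/w11.png",im)
E
```

```text
[ 0.42112125 -0.16043112  0.22308613] [ 0.35988789 -0.29955827  0.15564808] 0.04256217282951779
```

View pics/s11.png

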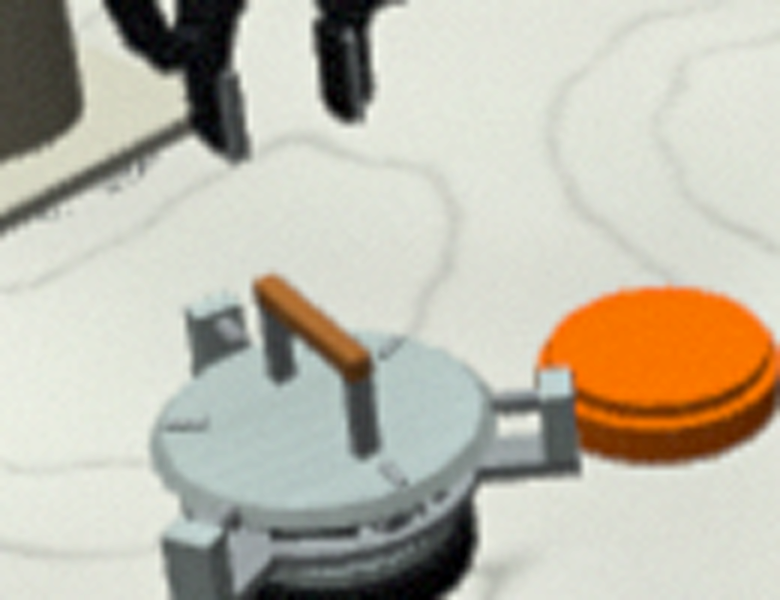

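View pics/w11.png

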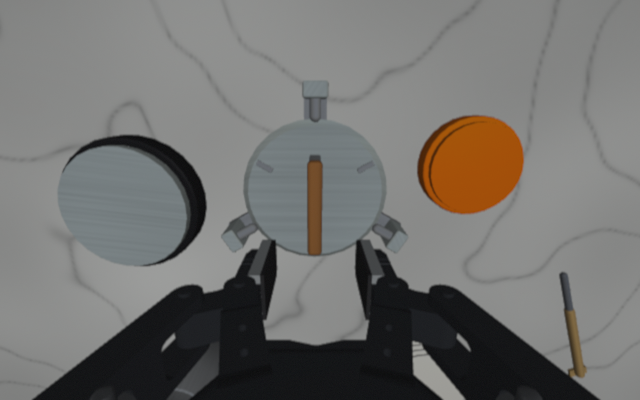

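```bash
python3 - <<'E'
from h import *
mw=imaging.camera_model("wrist");ms=imaging.camera_model("scene")
im=cv2.imread("pics/w11.png")
cv2.imwrite("pics/w11z.png",np.clip(cv2.resize(im[75:270,205:425],None,fx=3,fy=3,interpolation=cv2.INTER_CUBIC)*1.6,0,255).astype(np.uint8))
def tri(a,b):
    e1,d1=ray(mw,*a);e2,d2=ray(ms,*b)
    d1/=np.linalg.norm(d1);d2/=np.linalg.norm(d2)
    t=np.linalg.lstsq(np.c_[d1,-d2],e2-e1,rcond=None)[0]
    p,q=e1+t[0]*d1,e2+t[1]*d2;return ((p+q)/2).round(4),np.linalg.norm(p-q).round(4)
s=lambda x,y:((x-3)/6+180,(y-3)/6+130)
for w in [(265,167),(365,167)]:
  for q in [(187,426),(390,348),(392,472)]: print(w,q,tri(w,s(*q)))
# disc circle in the wrist view
d=im[...,0].astype(int)-im[...,2];k=(d>4).astype(np.uint8)
k[:,:243]=0;k[:,388:]=0;k[238:]=0;k[:118]=0
pts=[]
for r in list(range(128,205)):
    xs=np.where(k[r])[0]
    if len(xs): pts+=[(xs.min(),r),(xs.max(),r)]
from scipy.optimize import least_squares
for z in(.066,.070):
    P=np.array([onz(mw,*p,z)[:2] for p in pts])
    r=least_squares(lambda q:np.hypot(*(P-q[:2]).T)-q[2],[.423,-.163,.07],loss='soft_l1',f_scale=.0005);print(z,r.x)
E
```

```text
(265, 167) (187, 426) (array([ 0.3828, -0.1997,  0.0717]), np.float64(0.0017))
(265, 167) (390, 348) (array([ 0.4082, -0.1648,  0.0981]), np.float64(0.0801))
(265, 167) (392, 472) (array([ 0.415 , -0.177 ,  0.0464]), np.float64(0.0789))
(365, 167) (187, 426) (array([ 0.3868, -0.1481,  0.066 ]), np.float64(0.0899))
(365, 167) (390, 348) (array([ 0.4099, -0.1102,  0.0716]), np.float64(0.0008))
(365, 167) (392, 472) (array([ 0.4177, -0.112 ,  0.0159]), np.float64(0.0195))
0.066 [ 0.42011856 -0.16130906  0.06729806]
0.07 [ 0.41902469 -0.16096939  0.06630537]
```

View pics/w11z.png

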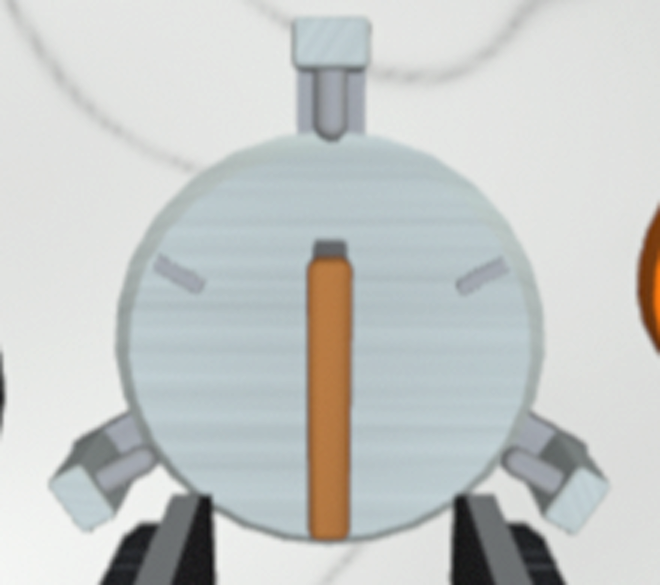

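All three noses lie over the rim's upper bevel, at zoomed (330,135), (140,458) and (520,458). Both ribs I could triangulate sit at z = 71.7 mm. I'm handing the job in.

```bash
python3 -c "
from workcell import order;print(order.job_done())"
```

```text
the job is handed in; nothing more can be done
None
```

The plate is on its dock, pressed home, released, and handed in at about 18 s on the robot's clock. No verdict is reported.

**What I did:** I lifted the plate by its handle, carried it over the dock and turned it about 7° to line up with the balls. I then felt it down in 1 mm steps.
- **Push:** the readings showed about 12 N net of push past the plungers. It then became a pull of about 15 N beyond the plate's weight.
- **Seating:** I shifted sideways a little to relieve side forces that read up to about 9 N. I then pressed to about 13 N until the height stopped changing, eased off, opened the gripper and withdrew.

**Last checks:**
- **Snapped in:** the wrist picture shows all three plunger noses over the rim's upper bevel, evenly spaced.
- **Level:** the two rib marks I could triangulate both stand at z = 71.7 mm. The third was hidden, so level in that direction rests on the look of the noses and the scene view.
- **Height:** the underside comes to about 51–54 mm above the shelf. The rib estimate gives about 51 mm and the arm's height 53.7 mm.
- **Released:** the wrist force was near zero after withdrawing.

**Disagreements:** the seated plate measured about 2 mm in x and y from where I had measured the dock's head. That is about the camera calibration error and well inside the 6 mm limit. I could not read the plunger travels directly. I did not measure the cup, canister, brush and saucers again at the end, but the arm kept well above or clear of them.

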